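Let the green tin out of the two-lane tin dispenser

TASK

Push the dispenser's catch tray fully home under the chute with your fingertips. Then press down the paddle of the lane that holds the green-labelled tin, so that its gate lifts and the tin rolls out into the tray, and let go so that the gate shuts again. The blue tin stays in its lane; do not touch or pick up the tins themselves, and leave the other things on the worktop where they are.

Things in the scene. Friction and masses are not known exactly. Their poses are not given: they have to be found in the camera images.
- dispenser: wooden two-lane tin dispenser, fixed, 291 x 204 mm, 171 mm high to its posts, with a chute sloping 10 degrees down to its open front. Origin on the worktop under the middle of the rockers' axle (160 mm up); x to its back: tins roll out toward -x, roughly the robot's left. Lanes centred at y = -0.0455 (near) and +0.0455 (far). Each has a rocker above it: orange gate at x = -0.120, paddle at x = +0.085
- dispenser_mouth (a point): middle of the lower edge (lip) of the white chute, at x = -0.150 in the dispenser's frame, 45 mm above the worktop; a tin rolling over it drops into the tray if the tray is home
- paddle_near (a point): orange press paddle with dark rubber top, 50 x 50 x 10 mm, on the back end of the near lane's rocker (the one closer to the robot). This point: middle of its top face, 176 mm above the worktop at rest, 85 mm behind the axle; x to the dispenser's back, z up. Pressed straight down it sinks 35 mm to the stop (2 to 5 N); a spring returns it. The two paddles are 91 mm apart, centre to centre
- paddle_far (a point): orange press paddle with dark rubber top, 50 x 50 x 10 mm, on the back end of the far lane's rocker (the one farther from the robot). This point: middle of its top face, 176 mm above the worktop at rest, 85 mm behind the axle; x to the dispenser's back, z up. Pressed straight down it sinks 35 mm to the stop (2 to 5 N); a spring returns it. The two paddles are 91 mm apart, centre to centre
- rocker_near: the near lane's rocker: aluminium beam with the orange gate plate (60 mm wide, 88 mm high) hanging from its front end and the paddle on its back end; origin on the axle
- rocker_far: the far lane's rocker, as the near one; origin on the axle
- tilt_near (a joint): angle of the near lane's rocker in rad: 0 = gate shut (spring holds it there), 0.42 = stop, paddle fully down and gate fully up. A tin rolls out from about 0.3 upward, in about a second
- tilt_far (a joint): angle of the far lane's rocker in rad: 0 = gate shut (spring holds it there), 0.42 = stop, paddle fully down and gate fully up. A tin rolls out from about 0.3 upward, in about a second
- catch_tray (a joint): how far the wooden catch tray is pulled out from under the chute's lip, in m: 0 = fully home against its stop, at most 0.12. It slides along the dispenser's x axis with about 4 N of friction and stays where it is left. It starts pulled out so far (60 to 100 mm) that a tin would fall short of it
- tray_push (a point): middle of the dark rubber push pad on the outside of the tray's tall front board, 34 mm above the worktop. The board is 200 mm wide and 62 mm high, 8 mm thick; x as the dispenser's: pushing toward +x moves the tray home. Home, this point is at x = -0.2725 in the dispenser's frame
- tray_middle (a point): middle of the tray's floor, 9 mm above the worktop; axes as the dispenser's. The tray is 122 mm by 188 mm inside; its floor leans slightly to the front
- green_tin_centre (a point): middle of the tin with the green label and gold ends: 57 mm in diameter and 72 mm long, about 0.13 to 0.25 kg, lying across its lane and resting against that lane's gate. Which lane it lies in varies
- blue_tin_centre (a point): middle of the tin with the plain blue label: 57 mm in diameter and 72 mm long, about 0.13 to 0.25 kg, lying across its lane and resting against that lane's gate, in the other lane
- lemon: yellow lemon, 67 x 54 x 54 mm, loose on the worktop; origin under its middle
- espresso_cup: white cup with a handle, 62 x 90 x 55 mm, loose; origin under its middle
- egg_timer: white kitchen timer, 63 mm across, 52 mm high, loose; origin under its middle
- pepper_mill: wooden pepper mill beside the tea canister (another stands far left), 58 mm across, 150 mm high, loose; origin under its middle
- green_tin: the green tin itself; origin at the centre of one end face, z along its axis to the other end
- blue_tin: the blue tin itself; origin at the centre of one end face, z along its axis to the other end
There are look-alikes about, which are no part of the job. What is shaped like the green_tin but turquoise is not meant.

How it is judged:
By the outcome, as a careful person would: the job done as asked, in the order asked, and still so for the second after the job is handed in, with the robot touching nothing.
It also fails if it takes over 51 s, if anything falls off the work surface, if the arm or the gripper's body presses on something with over 40 N, if the wrist force passes 120 N, or if a joint passes its speed limit or range.

ROBOT

A 6-joint arm with a two-finger parallel gripper is mounted at the origin on a cart in front of the work surface, level with it; the furniture and walls round the work are solid. World frame = base frame: x ahead of the robot, y to its left, z up, the work surface at z = 0. Lengths are in m, angles in rad, forces in N, time in s.
With the tool pointing down it reaches from about 0.35 to 0.975 m from the base axis. Payload 4.9 kg.
Tool frame: the origin (TCP) lies between the finger pads; the fingertips stand 25 mm ahead of it and the grasp point (between the pads) lies 6 mm ahead of it; z points along the fingers, y is the line along which they close (so a half turn about z gives the same grasp; the last joint's range is limited). The gripper opens to 85 mm and grips with 20 to 120 N. Pads are 22 mm wide; open, the fingers measure 114 mm over their backs; the gripper's body (76 mm by 85 mm) begins 54 mm behind the grasp point. The pads swing forward as they close: fully open they stand 13 mm farther back than shut.
Start: joints at [1.155, 0.053, 1.613, -0, 1.476, -0.119], TCP at [0.183, 0.598, 0.256] pointing down, gripper open.
Joint ranges: [-3.01, 3.01], [-1.01, 2.22], [0.06, 2.58], [-1.02, 4.17], [0.09, 2.62], [-3.14, 3.14]. Speed limits (rad/s): [2.57, 2.57, 3.14, 3.14, 3.14, 3.14].

INTERFACE

Orientations are given as a unit quaternion [w, x, y, z].
In Python, from plant import manip gives the robot as it stands.
- The arm moves only by the shell command python3 -m inch 'ROWS'. ROWS is JSON, a list of rows, each a list of 3 entries, a list of its own where there are three numbers: the shift along the tool's x, y, z in m, then the turn, a rotation vector about the tool's x, y, z in rad, then the opening, from 0 (shut) to 1 (fully open). A call has 1 to 8 rows; each row shifts and turns the commanded pose from where the row before left it, along the tool's axes as they then stand; what a row does not reach is not made up. A row lasts 1/10 s, in which the tool goes at most 50 mm and 8.59 degrees, less where a joint would pass 70% of its speed; a pose out of reach is approached as far as the arm can. A call with a gripper value outside its range is refused whole. The fingers move at their own pace and stop on an object; the grip force is fixed at half the most. Time passes only in rows, so rows that do not move let the fingers close. It gives the time, the measured TCP pose, the force, the opening and the grip force at its end, in the units of the state.
- manip.state(): the state, without advancing time (a new reading comes with each control period).
- manip.grab_frame(name): name is "scene" or "top"; returns (picture, depth): 480x640x3 uint8, red, green, blue; 480x640 float32, m along the optical axis (not along the pixel's ray), 0 where there is no reading.
- manip.camera_params(name): a dict with "camera_matrix" (3x3 intrinsics, pixels), "rvec" (rotation vector, rad) and "tvec" (3), from world to camera coordinates, as OpenCV has them. Camera axes: x right, y down, z forward; pixel columns grow to the right and rows downward; lengths in m; the calibration is good to about 2 mm. A picture is of the moment at which its call begins. camera_params takes no time and is no camera call.
- manip.job_done(): hands the job in; it is judged then, once.
Trained networks look in the newest picture that a camera, given by its name, has taken for a name from the list of things; names that differ only in an ending like _2 or _b are one class to them, and where a whole thing is asked for, a point or a joint stands for the part that bears it (a point fixed in the world has none). Each returns a list of dicts, best first, with "score" (0 to 1); they miss things now and then, are a little off and sometimes report something else, mostly with a low value. They report only what shows in the picture. A call takes as long as a camera call. They do not tell look-alikes from the thing itself.
- manip.look_for(camera, label): "point" ([x, y, z] in m, in world coordinates, good to about 4 mm: the middle of the surface that is visible of it).
The state is a dict: "time": time; "joint_pos": joint angles; "joint_vel": joint speeds; "joint_efforts": joint torques, N m; "tool_pos": TCP position; "tool_rot": TCP orientation; "contact_force": force on the tool from outside, world axes, zero at the start; "ft_torque": the same for the moment, N m; "gripper_width": opening from 0.0 (shut) to 1.0 (fully open); "grasp_force": force on a finger pad.
Only numpy, scipy, OpenCV 4.12 (cv2) and the standard library are available. Lean on these libraries where they do the work, as an engineer would, in place of code of your own. Each camera call takes 0.05 s, during which the arm holds its last target. There are 200 camera calls.

## Working session

There is one attempt and no reset: what is moved stays moved. The work goes in short steps, Python scripts to look and compute and a shell command to move; the robot and the scene stay as the last step left them, time stands still between calls to the robot, and variables do not carry over. Pictures are saved under pics/ and viewed, at most 10 in all, crops included, and the job is handed in when it is done.

```bash
mkdir -p pics
cat > h.py <<'E'
import numpy as np, cv2
from plant import manip
def shot(cam,name):
    im,d=manip.grab_frame(cam); cv2.imwrite(f'pics/{name}.png',im[:,:,::-1]); return im,d
def proj(cam,p):
    c=manip.camera_params(cam)
    return cv2.projectPoints(np.array([p],float),np.array(c['rvec']),np.array(c['tvec']),np.array(c['camera_matrix']),None)[0].ravel().round()
E
python3 - <<'E'
from h import *
for c in ('scene','top'):
    shot(c,c+'1')
    for l in ('paddle_near','paddle_far','tray_push','tray_middle','green_tin_centre','blue_tin_centre','dispenser_mouth'):
        for r in manip.look_for(c,l)[:3]: print(c,l,np.round(r['point'],3),round(r['score'],2),proj(c,r['point']))
s=manip.state();print(s['time'],s['tool_pos'],s['tool_rot'])
E
```

```text
scene paddle_near [ 0.5   -0.064  0.164] 0.66 [281. 220.]
scene paddle_near [ 0.58  -0.483  0.035] 0.52 [459. 361.]
scene paddle_far [ 0.591 -0.062  0.168] 0.72 [314. 206.]
scene tray_push [0.496 0.248 0.021] 0.77 [215. 224.]
scene tray_middle [0.491 0.249 0.014] 0.72 [213. 226.]
scene tray_middle [ 0.51  -0.096  0.078] 0.44 [294. 259.]
scene tray_middle [ 0.501 -0.064  0.165] 0.38 [281. 219.]
scene green_tin_centre [ 0.346 -0.07   0.045] 0.8 [223. 294.]
scene green_tin_centre [0.581 0.009 0.102] 0.76 [292. 221.]
scene green_tin_centre [ 0.581 -0.484  0.037] 0.73 [460. 359.]
scene blue_tin_centre [ 0.479 -0.01   0.101] 0.71 [260. 238.]
scene dispenser_mouth [ 0.51  -0.099  0.078] 0.93 [295. 259.]
scene dispenser_mouth [ 0.477 -0.012  0.103] 0.23 [260. 238.]
top paddle_far [ 0.601 -0.1    0.168] 0.83 [306. 234.]
top paddle_far [ 0.539 -0.014  0.067] 0.31 [269. 268.]
top tray_push [ 0.595 -0.469  0.035] 0.64 [454. 248.]
top tray_push [0.52  0.204 0.013] 0.62 [182. 278.]
top tray_middle [0.524 0.205 0.006] 0.59 [182. 277.]
top green_tin_centre [0.578 0.012 0.108] 0.88 [258. 248.]
top green_tin_centre [ 0.356 -0.043  0.054] 0.64 [281. 345.]
top blue_tin_centre [ 0.489 -0.002  0.108] 0.97 [263. 286.]
top dispenser_mouth [ 0.537 -0.017  0.069] 0.87 [271. 269.]
0.8 [0.18278078 0.59768806 0.2563743 ] [1.27590203e-05 1.47860547e-01 9.89008218e-01 5.31198996e-05]
```

View pics/scene1.png

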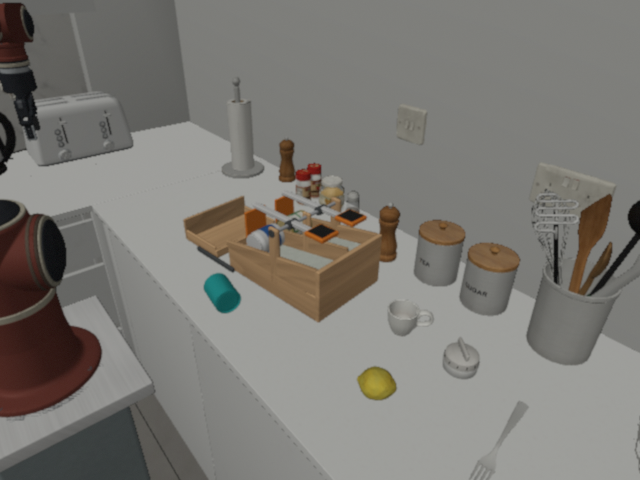

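View pics/top1.png

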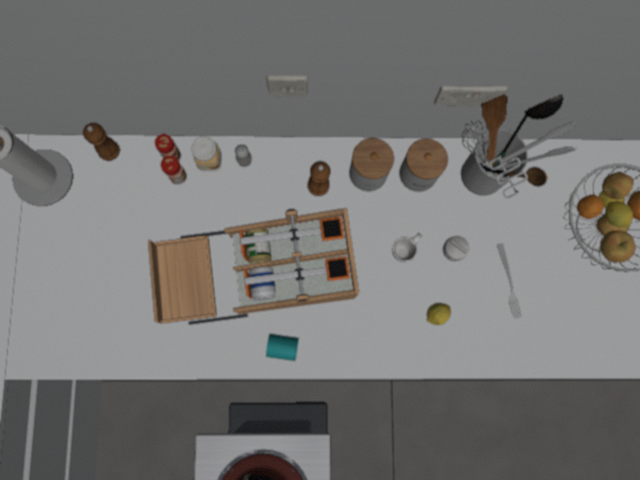

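The scene shows the dispenser with its tray pulled out to the left. In the top view the board runs from (151,241) to (158,321), the green tin is in the far lane at (258,247), and the blue tin is in the near lane at (262,285). The paddles are at (332,229) far and (338,268) near, and the turquoise look-alike lies outside at (282,347).

Run:
```python
from h import *
im,d=manip.grab_frame('top')
c=manip.camera_params('top');K=np.array(c['camera_matrix']);R=cv2.Rodrigues(np.array(c['rvec']))[0];t=np.array(c['tvec']).ravel()
def ray(u,v,z):
    r=R.T@np.linalg.inv(K)@[u,v,1];o=-R.T@t
    return o+r*(z-o[2])/r[2]
hsv=cv2.cvtColor(im,cv2.COLOR_RGB2HSV)
# dark rubber pads
P=[]
for (u,v) in ((332,229),(338,268)):
    m=im[v-15:v+16,u-15:u+16].max(2)<60
    ys,xs=np.nonzero(m); p=ray(xs.mean()+u-15,ys.mean()+v-15,.176);P.append(p);print(p.round(4),m.sum(),d[v,u])
a=P[0]-P[1];y=a[:2]/np.linalg.norm(a[:2]);x=np.array([y[1],-y[0]]);print('sep',np.linalg.norm(a),'x',x,'y',y)
O=(P[0]+P[1])[:2]/2-.085*x;print('origin',O)
for u,v in ((151,241),(158,321)): 
    p=ray(u,v,.062);print('board',p.round(4),'disp', (p[:2]-O)@x,(p[:2]-O)@y)
for n,lx,ly in(('homepush',-.2725,0),('pf',.085,.0455)): print(n,O+lx*x+ly*y)
big=cv2.resize(im[200:340,130:370],(800,467),interpolation=cv2.INTER_CUBIC);cv2.imwrite('pics/crop.png',big[:,:,::-1])
```

```text
[ 0.6126 -0.1576  0.176 ] 245 1.3157938
[ 0.5223 -0.1697  0.176 ] 253 1.2987279
sep 0.09107932352825918 x [ 0.13267865 -0.99115911] y [0.99115911 0.13267865]
origin [ 0.55616453 -0.07942904]
board [0.6035 0.2719 0.062 ] disp -0.34195203275645825 0.09351287868166819
board [0.412  0.2453 0.062 ] disp -0.3410074104121504 -0.09975221239305221
homepush [0.5200096  0.19066182]
pf [ 0.61253996 -0.15764069]
```

View pics/crop.png

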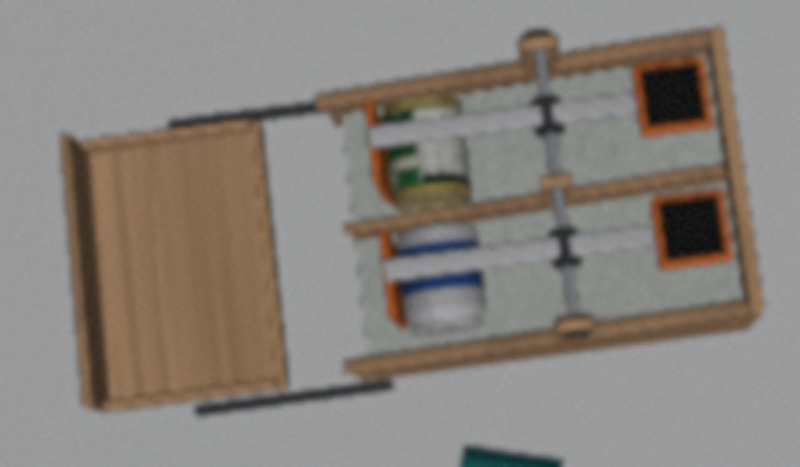

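The crop confirms it: the tin with the green label and gold ends is in the far lane, and the blue one is in the near lane. First I turn the tool to line up with the dispenser and move in front of the tray board.

```bash
python3 -m inch '[[[0,0,0],[0,0,-0.143],0],[[0,0,0],[0,0,-0.143],0],[[0,0,0],[0,0,-0.143],0],[[-0.03,-0.03,0],[0,0,0],0],[[-0.03,-0.03,0],[0,0,0],0],[[-0.03,-0.03,0],[0,0,0],0],[[-0.03,-0.03,0],[0,0,0],0],[[-0.03,-0.03,0],[0,0,0],0]]'
cat >> h.py <<'E'
X=np.array([.1327,-.9912]);Y=np.array([.9912,.1327]);O=np.array([.5562,-.0794])
def st():
    from scipy.spatial.transform import Rotation as Ro
    s=manip.state();p=np.array(s['tool_pos']);R=Ro.from_quat(np.roll(s['tool_rot'],-1)).as_matrix()
    print(round(s['time'],2),'disp',((p[:2]-O)@X).round(4),((p[:2]-O)@Y).round(4),p[2].round(4),'tooly.X',(R[:2,1]@X).round(3),'toolx.X',(R[:2,0]@X).round(3),'z',R[:,2].round(3),'F',np.round(s['contact_force'],1),'g',s['gripper_width'])
E
python3 -c "from h import *;st()"
```

```text
time: 1.65
tool_pos: [0.3524, 0.4676, 0.2565]
tool_rot: [0.0, -0.066, 0.998, 0.0]
contact_force: [0.6, -0.4, -0.6]
gripper_width: -0.0
grasp_force: 0.0
1.65 disp -0.5693 -0.1295 0.2565 tooly.X -1.0 toolx.X -0.001 z [ 0.  0. -1.] F [ 0.6 -0.4 -0.6] g -0.0004334049301343275
```

```bash
python3 -m inch '[[[-0.02,-0.02,0.025],[0,0,0],0],[[-0.02,-0.02,0.03],[0,0,0],0],[[-0.02,-0.025,0.03],[0,0,0],0],[[-0.02,-0.025,0.03],[0,0,0],0],[[-0.02,-0.025,0.03],[0,0,0],0],[[-0.015,-0.025,0.03],[0,0,0],0],[[-0.015,-0.02,0.025],[0,0,0],0],[[0,-0.01,0.01],[0,0,0],0]]'
python3 -c "from h import *;st()"
```

```text
time: 2.45
tool_pos: [0.5026, 0.3151, 0.0435]
tool_rot: [-0.002, -0.065, 0.998, -0.001]
contact_force: [-0.0, -0.1, 0.3]
gripper_width: -0.0
grasp_force: 0.0
2.45 disp -0.3982 -0.0008 0.0435 tooly.X -1.0 toolx.X -0.003 z [-0.003 -0.002 -1.   ] F [-0.  -0.1  0.3] g -0.00023044930403780812
```

```bash
python3 -m inch '[[[0,-0.015,0],[0,0,0],0],[[0,-0.012,0],[0,0,0],0],[[0,-0.012,0],[0,0,0],0],[[0,-0.012,0],[0,0,0],0],[[0,-0.012,0],[0,0,0],0],[[0,-0.012,0],[0,0,0],0],[[0,-0.012,0],[0,0,0],0],[[0,0,0],[0,0,0],0]]'
python3 -c "from h import *;st()"
```

```text
time: 3.25
tool_pos: [0.5153, 0.2296, 0.0482]
tool_rot: [0.001, -0.066, 0.998, -0.001]
contact_force: [-1.3, -1.0, 5.9]
gripper_width: 0.001
grasp_force: 2.4
3.25 disp -0.3117 0.0005 0.0482 tooly.X -1.0 toolx.X -0.001 z [ 0.003 -0.001 -1.   ] F [-1.3 -1.   5.9] g 0.0008798632533265394
```

Run:
```python
from h import *
im,d=manip.grab_frame('top');im2,_=manip.grab_frame('scene')
a=cv2.resize(im[200:340,130:370],(790,300),interpolation=cv2.INTER_CUBIC);b=cv2.resize(im2[130:280,140:400],(790,300),interpolation=cv2.INTER_CUBIC)
a=cv2.resize(im[200:340,130:370],(500,292));b=cv2.resize(im2[140:290,150:400],(500,300))
cv2.imwrite('pics/p2.png',np.vstack([a,b])[:,:,::-1]);st()
```

```text
3.35 disp -0.312 0.0005 0.048 tooly.X -1.0 toolx.X -0.001 z [ 0.003 -0.001 -1.   ] F [-0.3 -0.9  6.6] g -0.0014604465773570005
```

View pics/p2.png

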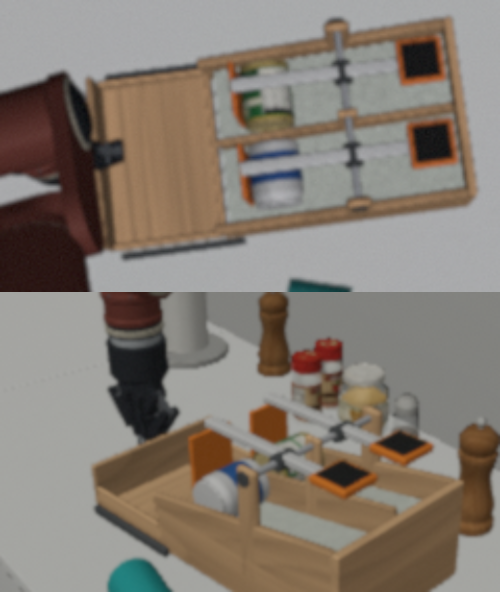

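The tray has moved about 45 mm. The 6 N upward force suggests the sloping finger linkage is riding on the board's top edge. I'll back off, turn the tool 90° so the flat side of the fingers pushes, and then finish.

```bash
python3 -c "
from plant import manip;print(manip.state()['joint_pos'])"
python3 -m inch '[[[0,0.02,0],[0,0,0],0],[[0,0.02,0],[0,0,0],0],[[0,0.02,0],[0,0,0],0],[[0,0,0],[0,0,0.1428],0],[[0,0,0],[0,0,0.1428],0],[[0,0,0],[0,0,0.1428],0],[[0,0,0],[0,0,0.1428],0],[[0,0,0],[0,0,0.1428],0]]'
python3 -m inch '[[[0,0,0],[0,0,0.1428],0],[[0,0,0],[0,0,0.1428],0],[[0,0,0],[0,0,0.1428],0],[[0,0,0],[0,0,0.1428],0],[[0,0,0],[0,0,0.1428],0],[[0,0,0],[0,0,0.1428],0],[[0,0,0],[0,0,0],0]]'
python3 -c "from h import *;st()"
```

```text
[ 0.28867605  0.13167946  1.90245941 -0.00231135  1.10517188 -1.41323037]
time: 4.15
tool_pos: [0.5062, 0.2895, 0.0462]
tool_rot: [0.0, 0.289, 0.957, -0.001]
contact_force: [0.5, -0.3, 0.9]
gripper_width: -0.004
grasp_force: 0.0
time: 4.85
tool_pos: [0.5062, 0.2896, 0.0463]
tool_rot: [0.0, 0.659, 0.752, -0.0]
contact_force: [-0.2, -0.3, -0.4]
gripper_width: -0.003
grasp_force: 0.0
4.85 disp -0.3724 -0.0006 0.0463 tooly.X 0.001 toolx.X -1.0 z [ 0.    -0.001 -1.   ] F [-0.2 -0.3 -0.4] g -0.003137695808699356
```

```bash
python3 -m inch '[[[-0.02,0,0],[0,0,0],0],[[-0.02,0,0],[0,0,0],0],[[-0.012,0,0],[0,0,0],0],[[-0.01,0,0],[0,0,0],0],[[-0.008,0,0],[0,0,0],0],[[-0.008,0,0],[0,0,0],0]]'
python3 -c "from h import *;st()"
python3 -m inch '[[[-0.005,0,0],[0,0,0],0],[[-0.005,0,0],[0,0,0],0],[[-0.003,0,0],[0,0,0],0]]'
python3 -c "from h import *;st()"
```

```text
time: 5.45
tool_pos: [0.5163, 0.2135, 0.0464]
tool_rot: [-0.001, 0.659, 0.752, 0.001]
contact_force: [-0.9, 3.5, -1.1]
gripper_width: 0.003
grasp_force: 2.1
5.45 disp -0.2956 -0.0006 0.0464 tooly.X 0.0 toolx.X -1.0 z [ 0.     0.002 -1.   ] F [-0.9  3.5 -1.1] g 0.0026537175348609545
time: 5.75
tool_pos: [0.518, 0.2012, 0.0464]
tool_rot: [-0.001, 0.659, 0.752, 0.001]
contact_force: [-2.0, 14.2, -0.5]
gripper_width: -0.0
grasp_force: 7.3
5.75 disp -0.2832 -0.0006 0.0464 tooly.X 0.001 toolx.X -1.0 z [-0.     0.003 -1.   ] F [-2.  14.2 -0.5] g -7.440997567865412e-05
```

```bash
python3 -m inch '[[[-0.003,0,0],[0,0,0],0],[[0,0,0],[0,0,0],0]]'
python3 -c "from h import *;st()"
```

```text
time: 5.95
tool_pos: [0.518, 0.2011, 0.0465]
tool_rot: [-0.003, 0.659, 0.752, 0.003]
contact_force: [-0.8, 18.0, -2.2]
gripper_width: 0.002
grasp_force: 9.1
5.95 disp -0.2831 -0.0006 0.0465 tooly.X 0.002 toolx.X -1.0 z [-0.     0.009 -1.   ] F [-0.8 18.  -2.2] g 0.002087930244865201
```

The tray is against its stop: 18 N, and no further movement. I back off, rise and go over to the far paddle.

```bash
python3 -m inch '[[[0.02,0,0],[0,0,0],0],[[0.02,0,-0.01],[0,0,0],0],[[0,0,-0.04],[0,0,0],0],[[0,0,-0.045],[0,0,0],0],[[0,0,-0.045],[0,0,0],0],[[0,0,-0.045],[0,0,0],0],[[0,0,-0.03],[0,0,0],0],[[-0.02,0,0],[0,0,0],0]]'
python3 -c "from h import *;st()"
python3 - <<'E'
from h import *
im,d=manip.grab_frame('top')
cv2.imwrite('pics/p3.png',cv2.resize(im[200:340,130:370],(700,408),interpolation=cv2.INTER_CUBIC)[:,:,::-1])
E
```

```text
time: 6.75
tool_pos: [0.5183, 0.2182, 0.2685]
tool_rot: [0.004, 0.658, 0.753, 0.004]
contact_force: [1.1, -0.7, 0.9]
gripper_width: -0.001
grasp_force: 0.0
6.75 disp -0.3001 0.002 0.2685 tooly.X -0.002 toolx.X -1.0 z [ 0.011  0.002 -1.   ] F [ 1.1 -0.7  0.9] g -0.0006329239914428677
```

View pics/p3.png

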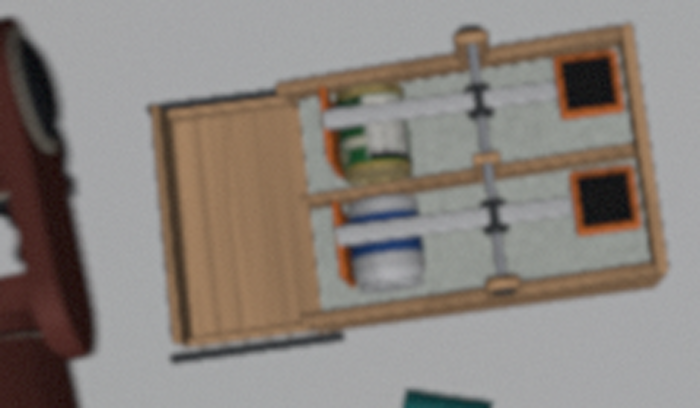

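The tray is home with its back edge under the lip at (305,195). Now I move over the far paddle.

```bash
python3 -m inch '[[[-0.04,0.005,0],[0,0,0],0],[[-0.05,0.005,0],[0,0,0],0],[[-0.05,0.005,0],[0,0,0],0],[[-0.05,0.006,0],[0,0,0],0],[[-0.05,0.006,0],[0,0,0],0],[[-0.05,0.006,0],[0,0,0],0],[[-0.05,0.006,0],[0,0,0],0],[[-0.045,0.005,0],[0,0,0],0]]'
python3 -m inch '[[[0,0,0],[0,0,0],0]]'
python3 -c "from h import *;st()"
```

```text
time: 7.6
tool_pos: [0.6093, -0.1596, 0.2604]
tool_rot: [-0.0, 0.659, 0.752, -0.001]
contact_force: [0.4, 0.9, -0.1]
gripper_width: -0.003
grasp_force: 0.0
time: 7.7
tool_pos: [0.6095, -0.1622, 0.26]
tool_rot: [-0.0, 0.661, 0.75, -0.002]
contact_force: [-0.3, -0.2, -0.3]
gripper_width: -0.002
grasp_force: 0.0
7.7 disp 0.0892 0.0418 0.26 tooly.X 0.007 toolx.X -1.0 z [-0.002 -0.002 -1.   ] F [-0.3 -0.2 -0.3] g -0.0015227541486812154
```

```bash
python3 -m inch '[[[0.004,0.004,0.02],[0,0,0],0],[[0,0,0.02],[0,0,0],0],[[0,0,0.015],[0,0,0],0],[[0,0,0.01],[0,0,0],0],[[0,0,0.01],[0,0,0],0],[[0,0,0.008],[0,0,0],0],[[0,0,0.006],[0,0,0],0],[[0,0,0.002],[0,0,0],0]]'
python3 -c "from h import *;st()"
```

```text
time: 8.5
tool_pos: [0.6133, -0.1517, 0.1703]
tool_rot: [-0.0, 0.659, 0.752, 0.0]
contact_force: [-3.3, 1.4, 8.4]
gripper_width: -0.0
grasp_force: 3.6
8.5 disp 0.0793 0.047 0.1703 tooly.X 0.001 toolx.X -1.0 z [ 0.     0.001 -1.   ] F [-3.3  1.4  8.4] g -0.00026774391881349683
```

```bash
python3 -m inch '[[[0,0,0.002],[0,0,0],0],[[0,0,0],[0,0,0],0],[[0,0,0],[0,0,0],0],[[0,0,0],[0,0,0],0],[[0,0,0],[0,0,0],0],[[0,0,0],[0,0,0],0],[[0,0,0],[0,0,0],0],[[0,0,0],[0,0,0],0]]'
python3 -m inch '[[[0,0,0],[0,0,0],0],[[0,0,0],[0,0,0],0],[[0,0,0],[0,0,0],0],[[0,0,0],[0,0,0],0]]'
python3 - <<'E'
from h import *
st()
im,d=manip.grab_frame('top');im2,_=manip.grab_frame('scene')
a=cv2.resize(im[200:340,130:370],(500,292));b=cv2.resize(im2[140:290,150:400],(500,300))
cv2.imwrite('pics/p4.png',np.vstack([a,b])[:,:,::-1])
E
```

```text
time: 9.3
tool_pos: [0.6139, -0.1522, 0.1701]
tool_rot: [0.001, 0.659, 0.752, 0.001]
contact_force: [-3.4, 0.4, 7.6]
gripper_width: -0.003
grasp_force: 3.1
time: 9.7
tool_pos: [0.6139, -0.1522, 0.1701]
tool_rot: [0.001, 0.659, 0.752, 0.001]
contact_force: [-3.3, 0.3, 6.3]
gripper_width: 0.0
grasp_force: 3.1
9.7 disp 0.0798 0.0475 0.1701 tooly.X 0.001 toolx.X -1.0 z [ 0.002 -0.    -1.   ] F [-3.3  0.3  6.3] g 0.00041494056741029874
```

View pics/p4.png

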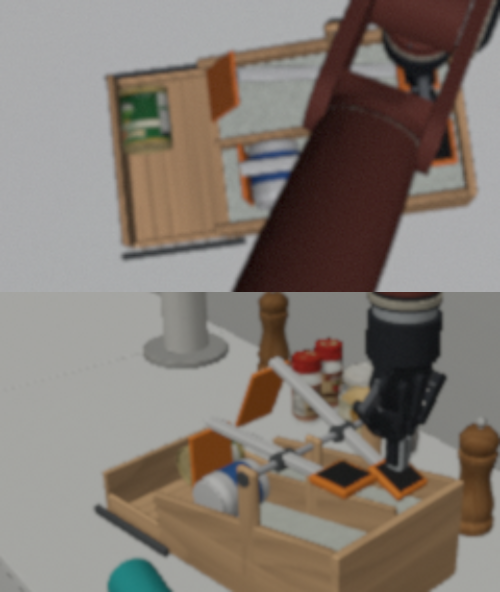

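The green tin is in the tray, at (146,120) in the upper half, and the far gate is up. The blue tin is still in its lane at (270,170). Now I release the paddle.

```bash
python3 -m inch '[[[0,0,-0.01],[0,0,0],0],[[0,0,-0.012],[0,0,0],0],[[0,0,-0.015],[0,0,0],0],[[0,0,-0.025],[0,0,0],0],[[0,0,-0.035],[0,0,0],0],[[0,0,-0.035],[0,0,0],0],[[0,0,-0.02],[0,0,0],0],[[0,0,0],[0,0,0],0]]'
python3 -m inch '[[[0,0,0],[0,0,0],0],[[0,0,0],[0,0,0],0],[[0,0,0],[0,0,0],0],[[0,0,0],[0,0,0],0],[[0,0,0],[0,0,0],0]]'
python3 - <<'E'
from h import *
st()
im,d=manip.grab_frame('top');im2,_=manip.grab_frame('scene')
a=cv2.resize(im[200:340,130:370],(500,292));b=cv2.resize(im2[140:290,150:400],(500,300))
cv2.imwrite('pics/p5.png',np.vstack([a,b])[:,:,::-1])
E
```

```text
time: 10.6
tool_pos: [0.6145, -0.1521, 0.3255]
tool_rot: [0.003, 0.659, 0.752, 0.002]
contact_force: [0.8, -0.5, 0.4]
gripper_width: -0.004
grasp_force: 0.0
time: 11.1
tool_pos: [0.6129, -0.1521, 0.3193]
tool_rot: [-0.001, 0.659, 0.752, -0.0]
contact_force: [0.1, 0.0, -0.3]
gripper_width: 0.002
grasp_force: 0.0
11.1 disp 0.0796 0.0466 0.3193 tooly.X 0.001 toolx.X -1.0 z [-0.001  0.001 -1.   ] F [ 0.1  0.  -0.3] g 0.0016314645202930797
```

View pics/p5.png

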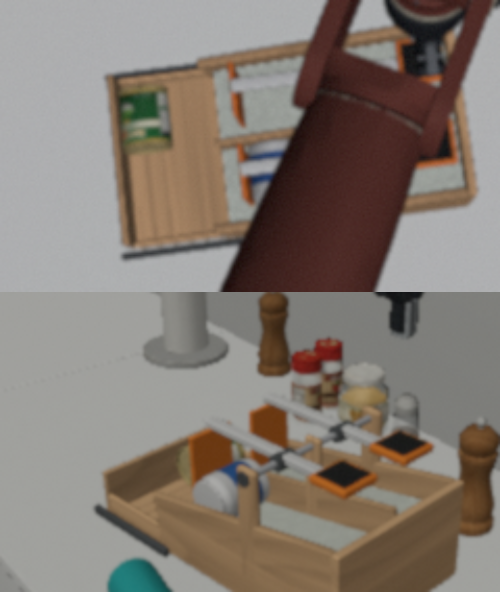

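The gate is shut, the green tin is in the tray, the blue tin is in its lane and the arm is clear.

```bash
python3 -c "from plant import manip;print(manip.job_done())"
```

```text
the job is handed in; nothing more can be done
None
```

The job is handed in at about 11 s on the robot's clock: the tray is fully home, the green tin has rolled into it, the far gate is shut again and the blue tin is still in its lane; early in the first push the finger linkage rather than the tips seems to have caught the tray board's top edge, so I backed off and finished with the fingertips.

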